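# Ease the cover off a pressed cigar mould with a wedge bar

### The job

The cover of the wooden cigar mould is stuck on its dowels. Take the wedge bar out of its tray and work it into the seam at the two ends in turn, finding the seam by feel, until each end of the cover has come up by about 8 mm and it sits level, still on its dowels; never let one end get more than 5 mm higher than the other, never push with more than about 20 N, keep the bar flat (no levering with it), and touch the mould only with the bar. Then lay the wedge bar flat back in the middle of its tray, and leave the other things alone.

Things in the scene. Friction and masses are not known exactly. Their poses are not given: they have to be found in the camera images.
- bed: Fixed mint metal bed 130 (x) x 290 (y) x 24 mm under the mould. Origin: centre of its underside, z up, y along the mould, to the robot's left. The mould's lower half, a pale wooden block 90 x 250 mm, lies in it on packing of unknown thickness: its flat top face is level, 44 to 72 mm above this origin, and is a bare ledge beyond the cover at each end (|y| = 100 to 125 mm). It does not move.
- dowels_left (a joint): How far (m) the cover has risen at its pair of dowels near the +y end (robot's left, y = 85 mm in the bed's frame), 0 as seated. The four steel dowels, 10 mm thick, at x = +-35, y = +-85 mm, stand 48 mm above the lower half's top face and grip the cover with about 5 N per end, so it stays where it is put; it can rise at most 16 mm.
- dowels_right (a joint): The same at the -y end (robot's right, y = -85 mm). The cover: dark wooden block 90 (x) x 200 (y) x 36 mm, about 0.4 kg, centred on the bed. At each end, below its end face (|y| = 100 mm), is the seam: a slot 4.5 mm high between it and the lower half's top face, 56 mm deep, open at the end (60 mm clear between the dowels).
- cover (a joint): Cant of the cover (rad), 0 when level, positive when its left (+y) end is higher; 0.03 is about 5 mm between the two pairs of dowels, 170 mm apart. The cover can only rise and cant.
- wedge: Loose wedge bar 180 (y) x 24 (x) x 44 mm, about 0.2 kg. Origin: centre of its flat underside, z up. Wooden grip block 24 x 52 x 44 mm in the middle (grip its 24 mm width 32 mm up); at each end a steel blade 64 mm long, flat below, its top sloping 1 in 4 from 19 mm at the block to 3 mm at the tip. Flat on the ledge it meets the seam's lip 6 mm in, then lifts 1 mm per 4 mm, less 1 to 2 mm of give.
- tray: Fixed dark wooden tray 76 (x) x 232 (y) x 12 mm, walls and floor 4 mm thick. Origin: centre of its underside, z up. The wedge bar lies on its floor, lengthwise along y.
- gluepot: White plastic pot, 64 mm wide, 75 mm high, a bystander. Origin: centre of its underside.
- gauge: Brass ring gauge, 48 mm wide, 16 mm high, a bystander. Origin: centre of its underside.
- mallet: Wooden mallet lying on the table, a bystander. Origin under its middle.
Things that resemble listed ones, but are neither listed nor needed, are in the scene too. Of the things that look like the wedge, the middle-sized one is meant.

How it is judged (in metres and radians):
On the way, in this order (a step that is already met when the one before it is completed fails the run):
1. the wedge bar has raised one end of the cover by 1.5 mm (value of joint any of dowels_left, dowels_right above 0.0015 m and contact force between wedge and bed above 0.5 N), for 0.05 s.
2. both ends are up by 2.5 mm (value of joint each of dowels_left, dowels_right above 0.0025 m), for 0.05 s.
3. both ends are up by 6 mm (value of joint each of dowels_left, dowels_right above 0.006 m), for 0.05 s.
At the end, for the whole second after the job is handed in: Both ends of the cover (at the dowels) are 6 to 11.5 mm above where they were seated and the cover is level within 0.014 rad (about 2.4 mm between the dowels); the wedge bar lies flat on the floor of its tray, within 30 mm of the tray's centre in x and y, at rest (all of step 3 and value of joint each of dowels_left, dowels_right below 0.0115 m and value of joint cover between -0.014 and 0.014 rad and x of wedge in the frame of tray between -0.03 and 0.03 m and y of wedge in the frame of tray between -0.03 and 0.03 m and z of wedge in the frame of tray below 0.009 m and angle between wedge's own z axis and vertical below 0.1 rad and linear speed of wedge below 0.02 m/s); the robot touches nothing.
It fails at once if the cover cants by more than 0.032 rad (one end about 5.5 mm higher than the other) (value of joint cover above 0.032 rad or value of joint cover below -0.032 rad).
It fails at once if the wedge presses on the mould (bed, lower half or cover) with more than 40 N (contact force between wedge and bed above 40 N).
It fails at once if the wedge bar is tipped by more than 0.09 rad (5 degrees) from flat (angle between wedge's own z axis and vertical above 0.09 rad).
It fails at once if the fingers or the arm press on the mould (contact force between any of the fingers, the arm and bed above 1 N).
It fails at once if the glue pot, gauge or mallet is moved by more than 30 mm (distance of any of gluepot, gauge, mallet from where it was at the start of the episode above 0.03 m).
It also fails if it takes over 72 s, if anything falls off the work surface, if the arm or the gripper's body presses on something with over 40 N, if the wrist force passes 120 N, or if a joint passes its speed limit or range.

### The arm

A 6-joint arm with a two-finger parallel gripper is mounted at the origin on the work surface. World frame = base frame: x ahead of the robot, y to its left, z up, the work surface at z = 0. Lengths are in mm, angles in degrees, forces in N, time in s.
With the tool pointing down it reaches from about 375 to 900 mm from the base axis. Payload 3.1 kg.
Tool frame: the origin (TCP) lies on the centre line of the jaws, within the pads' length; the fingertips stand 22 mm ahead of it and the grasp point (between the pads) lies 3 mm ahead of it; z points along the fingers, y is the line along which they close (so a half turn about z gives the same grasp; the last joint's range is limited). The gripper opens to 87 mm and grips with 3 to 60 N. Pads are 19 mm wide; open, the fingers measure 117 mm over their backs; the gripper's body (75 mm by 190 mm) begins 51 mm behind the grasp point.
Start: joints at [59.33, 30.224, 82.088, -0, 67.689, -10.227], TCP at [218.257, 585.628, 244.548] pointing down, gripper open.
Joint ranges: [-176.69, 176.69], [-43.24, 126.21], [12.49, 139.97], [-82, 262], [0, 151.66], [-163.58, 163.58]. Speed limits (degrees/s): [159.86, 159.86, 180, 180, 180, 180].

### API

Orientations are given as [roll, pitch, yaw] about the fixed x, y, z axes, in that order (R = Rz(yaw) Ry(pitch) Rx(roll)).
In Python, from cell import get_state, get_image, hand_in gives the robot as it stands.
- The arm moves only by the shell command python3 -m pendant 'ROWS' [OPENING] [FORCE]. ROWS is JSON, a list of rows, each an object of numbers: "x", "y", "z": the shift along the tool's x, y, z in m; "spin": the turn about the tool's z in rad. In form: [{"x": .., "y": .., "z": .., "spin": ..}, ...]. A call has 1 to 20 rows; each row shifts and turns the commanded pose from where the row before left it, along the tool's axes as they then stand; what a row does not reach is not made up. A row lasts 1/8 s, in which the tool goes at most 62.5 mm and 10.7 degrees, less where a joint would pass 70% of its speed; a pose out of reach is approached as far as the arm can. A call is refused whole if a number of a shift passes 0.0625 or a number of a turn 0.188, either way. A call with a gripper value outside its range is refused whole. OPENING is the closure in counts, from 0 (fully open) to 255 (shut), set as the call begins (- or left out, the last holds). The fingers move at their own pace and stop on an object; FORCE is the grip in N (left out, the last holds). Time passes only in rows, so rows that do not move let the fingers close. It gives the time, the measured TCP pose, the force, the opening and the grip force at its end, in the units of the state.
- get_state(): the state, without advancing time (a new reading comes with each control period).
- get_image(name): name is "side" or "top"; returns a dict with "color" (400x640x3 uint8, red, green, blue), "fx", "fy", "cx", "cy" (pixels), "k1" (the pictures are not rectified: a ray, as slopes to the right and down, at radius r is drawn at 1 + k1 r^2 times it, then the intrinsics apply), "extrinsics" (4x4, takes a point from camera to world coordinates). Camera axes: x right, y down, z forward; pixel columns grow to the right and rows downward; lengths in mm; the calibration is good to about 2 mm. A picture is of the moment at which its call begins. There is no depth.
- hand_in(): hands the job in; it is judged then, once.
The state is a dict: "t": time; "joints": joint angles; "joint_velocities": joint speeds; "tau": joint torques, N m; "position": TCP position; "ee_rot": TCP orientation; "wrist_force": force on the tool from outside, world axes, zero at the start; "ft_torque": the same for the moment, N m; "opening": finger opening in mm; "finger_force": force on a finger pad.
Only numpy, scipy, OpenCV 4.12 (cv2) and the standard library are available. Lean on these libraries where they do the work, as an engineer would, in place of code of your own. Each camera call takes 0.05 s, during which the arm holds its last target. There are 200 camera calls.

## Working session

There is one attempt and no reset: what is moved stays moved. The work goes in short steps, Python scripts to look and compute and a shell command to move; the robot and the scene stay as the last step left them, time stands still between calls to the robot, and variables do not carry over. Pictures are saved under pics/ and viewed, at most 10 in all, crops included, and the job is handed in when it is done.

```bash
mkdir -p pics; ls
cat > h.py <<'E'
import numpy as np, cv2
from cell import get_state, get_image
def shot(name,fn):
    im=get_image(name); cv2.imwrite('pics/'+fn,im['color'][:,:,::-1]); 
    np.save('pics/'+name+'.npy',{k:v for k,v in im.items()},allow_pickle=True); return im
def load(name): return np.load('pics/'+name+'.npy',allow_pickle=True).item()
def p2w(im,u,v,z):
    xd,yd=(u-im['cx'])/im['fx'],(v-im['cy'])/im['fy']
    x,y=xd,yd
    for _ in range(30):
        s=1+im['k1']*(x*x+y*y); x,y=xd/s,yd/s
    E=np.array(im['extrinsics']); d=E[:3,:3]@[x,y,1]; o=E[:3,3]
    return o+d*(z-o[2])/d[2]
def w2p(im,P):
    E=np.array(im['extrinsics']); c=E[:3,:3].T@(np.array(P)-E[:3,3]); x,y=c[:2]/c[2]
    s=1+im['k1']*(x*x+y*y); return np.array([im['cx']+im['fx']*x*s, im['cy']+im['fy']*y*s])
E
python3 - <<'E'
from h import *
for n in('top','side'):
    im=shot(n,n+'0.png'); print(n,im['fx'],im['k1'],np.round(im['extrinsics'],3).tolist())
s=get_state(); print(s)
E
```

```text
pics
top 365.1467140921801 -0.05359743435049089 [[-0.014, -0.981, 0.193, 340.494], [-1.0, 0.013, -0.006, -9.424], [0.003, -0.193, -0.981, 1057.077], [0.0, 0.0, 0.0, 1.0]]
side 418.0396947147096 -0.021879718684862524 [[0.833, -0.385, 0.397, 166.474], [-0.553, -0.597, 0.582, -578.936], [0.013, -0.704, -0.71, 739.852], [0.0, 0.0, 0.0, 1.0]]
{'t': 0.1, 'joints': array([ 5.93288258e+01,  3.02741439e+01,  8.21491971e+01, -4.28403959e-04,
        6.76877750e+01, -1.02275084e+01]), 'joint_velocities': array([-0.02278212, -0.04362316, -0.17660088,  0.04741944, -0.08222359,
       -0.04939797]), 'tau': array([ 1.67846479e-04, -4.40981448e+01, -1.77150321e+01,  6.34747767e-02,
        5.33889444e-02, -2.96013786e-05]), 'position': array([217.96383607, 585.11017321, 243.66317649]), 'ee_rot': array([-1.79890579e+02, -1.93397152e-02,  1.59556479e+02]), 'wrist_force': array([ 0.94882295, -0.05295205, -0.31702752]), 'ft_torque': array([-0.01569652,  0.02913593,  0.02253285]), 'finger_force': 0.0, 'opening': 87.17117731756072}
```

View pics/top0.png

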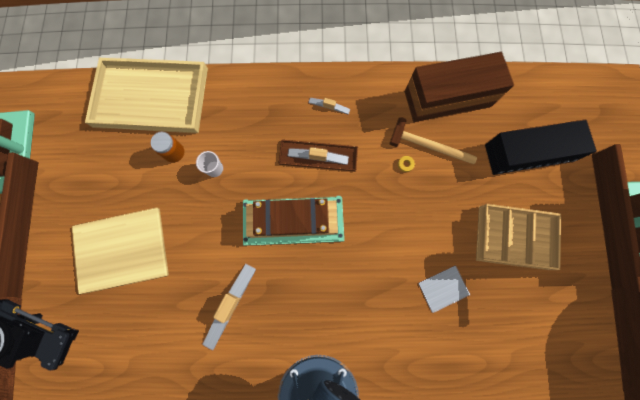

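View pics/side0.png

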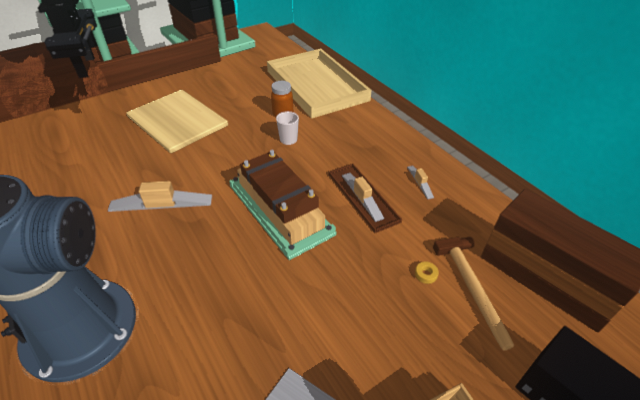

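The middle-sized wedge lies in the dark tray at about (318,155) in the top view. The mould is at about (293,220) and the robot base is at the bottom of the image. Next I'll enlarge both views.

Run:
```python
from h import *
for n,(u0,v0,w,h,s) in {'top':(235,135,130,115,5),'side':(225,140,180,120,4)}.items():
    im=load(n)['color'][v0:v0+h,u0:u0+w,::-1]
    cv2.imwrite(f'pics/{n}c.png',cv2.resize(im,None,fx=s,fy=s,interpolation=cv2.INTER_CUBIC))
```

```text
(no output)
```

View pics/topc.png

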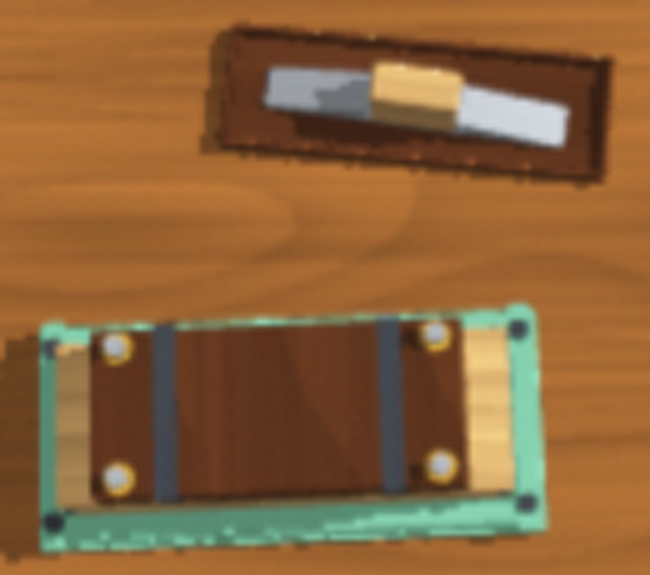

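View pics/sidec.png

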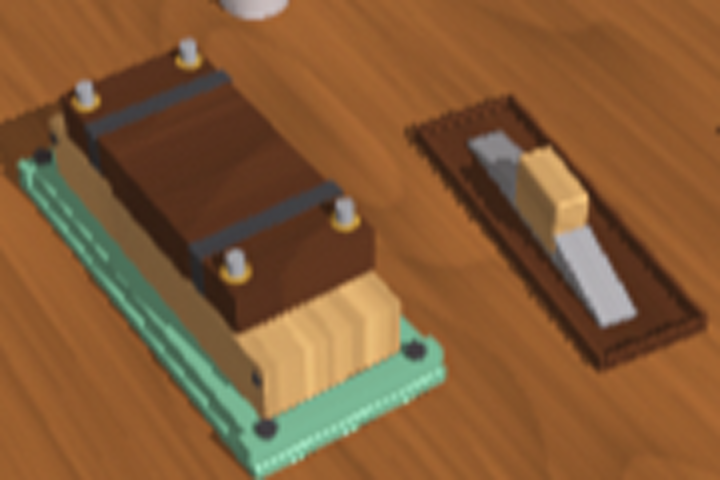

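The crops give the dowel tops in top crop pixels as (117,343), (435,330), (441,460) and (118,472). They also show the tray rim corners, the bar's block top and its blade tips. I'll fit the poses from these.

```bash
cat > fit.py <<'E'
from h import *
from scipy.optimize import least_squares
T,S=load('top'),load('side')
ct=lambda p:((p[0]+.5)/5-.5+235,(p[1]+.5)/5-.5+135)
cs=lambda p:((p[0]+.5)/4-.5+225,(p[1]+.5)/4-.5+140)
def fit(obs,x0,nH):
    def res(p):
        c,s=np.cos(p[2]),np.sin(p[2]); r=[]
        for im,loc,pix in obs:
            z=loc[2]+(p[3] if nH else 0)
            P=[p[0]+c*loc[0]-s*loc[1],p[1]+s*loc[0]+c*loc[1],z]; r+=list(w2p(im,P)-pix)
        return r
    q=least_squares(res,x0,loss='soft_l1'); r=np.array(res(q.x)).reshape(-1,2)
    print(q.x[:2].round(1),np.degrees(q.x[2]).round(2),q.x[3:].round(1)); print(r.round(1).tolist()); return q.x
d=[(35,85,48),(35,-85,48),(-35,-85,48),(-35,85,48)]
ob=[(T,l,ct(p)) for l,p in zip(d,[(117,343),(435,330),(441,460),(118,472)])]+[(S,l,cs(p)) for l,p in zip(d,[(189,46),(345,205),(236,257),(84,90)])]
print('mould');fit(ob,[440,50,0,60],1)
w=[(12,90,7),(-12,90,7),(12,-90,7),(-12,-90,7),(12,26,48),(12,-26,48)]
ob=[(T,l,ct(p)) for l,p in zip(w,[(268,68),(265,105),(568,105),(560,147),(375,62),(465,70)])]
w2=[(12,90,7),(-12,90,7),(12,-90,7),(-12,-90,7),(12,26,48),(12,-26,48),(-12,-26,48),(-12,26,48)]
ob+=[(S,l,cs(p)) for l,p in zip(w2,[(500,132),(470,140),(636,312),(603,325),(545,148),(588,195),(557,208),(520,157)])]
print('wedge');fit(ob,[600,0,0],0)
t=[(38,116,12),(38,-116,12),(-38,-116,12),(-38,116,12)]
ob=[(T,l,ct(p)) for l,p in zip(t,[(228,28),(612,58),(604,182),(213,150)])]+[(S,l,cs(p)) for l,p in zip(t,[(514,96),(706,322),(602,362),(408,130)])]
print('tray');fit(ob,[600,0,0],0)
E
python3 fit.py
```

```text
mould
[480.6  64.8] 1.63 [61.8]
[[-0.6, -0.0], [0.2, -0.1], [0.2, 0.3], [-0.5, 0.6], [-0.1, -0.0], [0.4, 0.3], [0.2, 0.2], [0.3, -0.5]]
wedge
[673.6  -9.8] -8.91 []
[[0.5, -0.1], [-0.2, 0.1], [-0.3, 0.6], [0.3, -0.2], [-0.3, -0.5], [-0.5, 0.3], [-0.1, 0.1], [-0.7, 0.5], [0.4, 0.5], [-0.1, 0.2], [1.4, -0.9], [0.9, 0.4], [-0.1, -0.1], [-0.9, -0.6]]
tray
[674.  -10.2] -5.68 []
[[0.3, -0.1], [0.3, 0.2], [0.3, -0.2], [0.6, -0.3], [-1.6, -0.4], [0.3, -0.8], [-0.7, 0.3], [0.2, -0.6]]
```

```bash
cat > go.py <<'E'
import sys; from h import *
from scipy.spatial.transform import Rotation as R
# go.py x y z barangle : remaining shift in tool axes (m) and spin
def rem(x,y,z,a):
    s=get_state(); r=R.from_euler('xyz',s['ee_rot'],degrees=True)
    d=r.inv().apply(np.array([x,y,z])-s['position'])
    sp=(s['ee_rot'][2]-90-a+180)%360-180
    print('t',round(s['t'],2),'pos',s['position'].round(1),'rot',s['ee_rot'].round(2),'shift',(d/1000).round(4),'spin',np.radians(sp).round(4),'F',s['wrist_force'].round(1),'open',round(s['opening'],1))
if __name__=='__main__': rem(*map(float,sys.argv[1:5]))
E
python3 -m pendant '[{"spin":0.187},{"spin":0.187},{"spin":0.187},{"spin":0.187},{"spin":0.187},{"spin":0.187},{"spin":0.187},{"spin":0.061},{"x":-0.043,"y":0.045},{"x":-0.043,"y":0.045},{"x":-0.043,"y":0.045},{"x":-0.043,"y":0.045},{"x":-0.043,"y":0.045},{"x":-0.043,"y":0.045},{"x":-0.043,"y":0.045},{"x":-0.043,"y":0.045},{"x":-0.043,"y":0.045},{"x":-0.043,"y":0.045},{"x":-0.043,"y":0.045},{"x":-0.043,"y":0.045}]' 0
python3 go.py 673.6 -9.8 39 -8.9
```

```text
t 0.1 pos [218.  585.1 243.7] rot [-1.7989e+02 -2.0000e-02  1.5956e+02] shift [-0.6348 -0.3979  0.2052] spin 1.3693 F [ 0.9 -0.1 -0.3] open 87.2invalid input
```

```bash
python3 -m pendant '[{"x":0,"y":0,"z":0,"spin":0.187},{"x":0,"y":0,"z":0,"spin":0.187},{"x":0,"y":0,"z":0,"spin":0.187},{"x":0,"y":0,"z":0,"spin":0.187},{"x":0,"y":0,"z":0,"spin":0.187},{"x":0,"y":0,"z":0,"spin":0.187},{"x":0,"y":0,"z":0,"spin":0.187},{"x":0,"y":0,"z":0,"spin":0.061},{"x":-0.043,"y":0.045,"z":0,"spin":0},{"x":-0.043,"y":0.045,"z":0,"spin":0},{"x":-0.043,"y":0.045,"z":0,"spin":0},{"x":-0.043,"y":0.045,"z":0,"spin":0},{"x":-0.043,"y":0.045,"z":0,"spin":0},{"x":-0.043,"y":0.045,"z":0,"spin":0},{"x":-0.043,"y":0.045,"z":0,"spin":0},{"x":-0.043,"y":0.045,"z":0,"spin":0},{"x":-0.043,"y":0.045,"z":0,"spin":0},{"x":-0.043,"y":0.045,"z":0,"spin":0},{"x":-0.043,"y":0.045,"z":0,"spin":0},{"x":-0.043,"y":0.045,"z":0,"spin":0}]' 0
python3 go.py 673.6 -9.8 39 -8.9
```

```text
t: 2.6
position: [672.3, -9.7, 244.0]
ee_rot: [-179.9, -0.0, 81.0]
wrist_force: [0.7, 0.6, 0.3]
opening: 87.1
finger_force: 0.0
t 2.6 pos [672.3  -9.7 244. ] rot [-1.7995e+02 -2.0000e-02  8.1040e+01] shift [1.00e-04 1.50e-03 2.05e-01] spin -0.001 F [0.7 0.6 0.3] open 87.1
```

```bash
python3 -m pendant '[{"x":0,"y":0.0015,"z":0.06,"spin":0},{"x":0,"y":0,"z":0.06,"spin":0},{"x":0,"y":0,"z":0.05,"spin":0},{"x":0,"y":0,"z":0.025,"spin":0},{"x":0,"y":0,"z":0.01,"spin":0},{"x":0,"y":0,"z":0,"spin":0},{"x":0,"y":0,"z":0,"spin":0}]' 90 60
python3 -m pendant '[{"x":0,"y":0,"z":0,"spin":0},{"x":0,"y":0,"z":0,"spin":0},{"x":0,"y":0,"z":0,"spin":0},{"x":0,"y":0,"z":0,"spin":0},{"x":0,"y":0,"z":0,"spin":0},{"x":0,"y":0,"z":0,"spin":0}]' 255 60
python3 go.py 673.6 -9.8 39 -8.9
```

```text
t: 3.48
position: [674.2, -8.4, 41.1]
ee_rot: [179.8, 0.0, 81.1]
wrist_force: [0.3, 0.3, 1.1]
opening: 56.1
finger_force: 0.0
t: 4.22
position: [673.4, -8.3, 39.8]
ee_rot: [179.9, -0.0, 81.1]
wrist_force: [0.7, 0.3, 1.2]
opening: 23.8
finger_force: 60.0
t 4.22 pos [673.4  -8.3  39.8] rot [179.95  -0.    81.06] shift [-0.0014  0.0004  0.0008] spin -0.0007 F [0.7 0.3 1.2] open 23.8
```

```bash
python3 -m pendant '[{"x":0,"y":0,"z":-0.02,"spin":0},{"x":0,"y":0,"z":-0.05,"spin":0},{"x":0,"y":0,"z":-0.05,"spin":-0.09},{"x":0,"y":0,"z":0,"spin":-0.094},{"x":-0.03,"y":-0.0475,"z":0,"spin":0},{"x":-0.03,"y":-0.0475,"z":0,"spin":0},{"x":-0.03,"y":-0.0475,"z":0,"spin":0},{"x":-0.03,"y":-0.0475,"z":0,"spin":0},{"x":0,"y":0,"z":0.02,"spin":0},{"x":0,"y":0,"z":0.02,"spin":0},{"x":0,"y":0,"z":0.005,"spin":0},{"x":0,"y":0,"z":0,"spin":0},{"x":0,"y":0,"z":0,"spin":0}]' 
python3 go.py 486.3 -133.6 98 1.63
python3 - <<'E'
from h import *
a=shot('side','s1.png')['color'][:,:,::-1]; b=shot('top','t1.png')['color'][:,:,::-1]
A=cv2.resize(a[130:270,200:400],None,fx=3,fy=3,interpolation=cv2.INTER_CUBIC); B=cv2.resize(b[190:290,230:410],None,fx=3.333,fy=3,interpolation=cv2.INTER_CUBIC)[:,:600]
cv2.imwrite('pics/c1.png',A)
E
```

```text
t: 5.85
position: [487.0, -133.6, 115.3]
ee_rot: [179.9, 0.0, 91.6]
wrist_force: [0.3, -0.6, -2.7]
opening: 23.9
finger_force: 60.0
t 5.85 pos [ 487.  -133.6  115.3] rot [1.7993e+02 4.0000e-02 9.1630e+01] shift [-0.     -0.0007  0.0173] spin 0.0 F [ 0.3 -0.6 -2.7] open 23.9
```

View pics/c1.png

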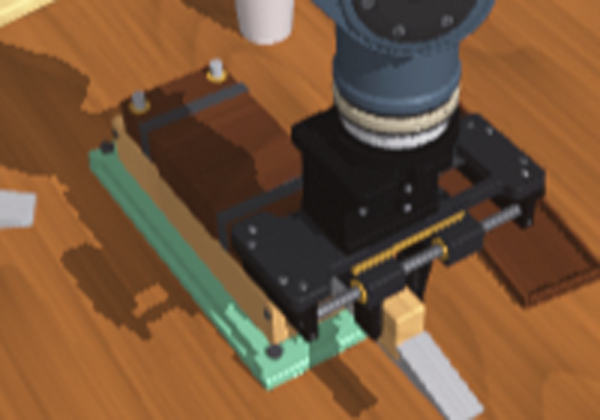

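The bar is held flat and straight, with its near blade reaching to about (440,380). It's lined up with the mould's right end, so I'll feel for the ledge.

```bash
python3 -m pendant '[{"x":0,"y":-0.0007,"z":0.008,"spin":0},{"x":0,"y":0,"z":0.005,"spin":0},{"x":0,"y":0,"z":0.001,"spin":0},{"x":0,"y":0,"z":0,"spin":0},{"x":0,"y":0,"z":0,"spin":0}]' 
python3 -m pendant '[{"x":0,"y":0,"z":0.001,"spin":0},{"x":0,"y":0,"z":0.0005,"spin":0},{"x":0,"y":0,"z":0,"spin":0}]' 
python3 go.py 486.3 -133.6 98 1.63
```

```text
t: 6.58
position: [485.8, -133.6, 100.6]
ee_rot: [180.0, 0.0, 91.6]
wrist_force: [-0.2, -0.7, -3.1]
opening: 23.7
finger_force: 60.0
t: 6.95
position: [485.7, -133.5, 99.0]
ee_rot: [-180.0, -0.0, 91.6]
wrist_force: [0.8, 0.5, -2.4]
opening: 23.8
finger_force: 60.0
t 6.95 pos [ 485.7 -133.5   99. ] rot [-180.    -0.    91.6] shift [-0.0001  0.0006  0.001 ] spin -0.0005 F [ 0.8  0.5 -2.4] open 23.8
```

```bash
for i in 1 2 3 4; do echo; done >/dev/null
python3 -m pendant '[{"x":0,"y":0,"z":0.001,"spin":0},{"x":0,"y":0,"z":0,"spin":0}]' | sed -n 2,4p
python3 -m pendant '[{"x":0,"y":0,"z":0.001,"spin":0},{"x":0,"y":0,"z":0,"spin":0}]' | sed -n 2,4p
```

```text
position: [485.7, -133.5, 98.0]
ee_rot: [-180.0, -0.0, 91.6]
wrist_force: [-0.1, 0.0, -2.6]
position: [485.8, -133.7, 97.4]
ee_rot: [180.0, 0.0, 91.6]
wrist_force: [-0.9, -0.5, 0.9]
```

```bash
python3 -m pendant '[{"x":0.004,"y":0,"z":0,"spin":0},{"x":0.004,"y":0,"z":0,"spin":0},{"x":0.002,"y":0,"z":0,"spin":0}]' | sed -n 2,4p
python3 -m pendant '[{"x":0.002,"y":0,"z":0,"spin":0},{"x":0,"y":0,"z":0,"spin":0}]' | sed -n 2,4p
python3 -m pendant '[{"x":0.002,"y":0,"z":0,"spin":0},{"x":0,"y":0,"z":0,"spin":0}]' | sed -n 2,4p
python3 -m pendant '[{"x":0.002,"y":0,"z":0,"spin":0},{"x":0,"y":0,"z":0,"spin":0}]' | sed -n 2,4p
python3 -m pendant '[{"x":0.002,"y":0,"z":0,"spin":0},{"x":0,"y":0,"z":0,"spin":0}]' | sed -n 2,4p
```

```text
position: [486.2, -123.7, 97.5]
ee_rot: [179.9, 0.1, 91.6]
wrist_force: [-0.1, -4.0, 2.3]
position: [486.0, -121.7, 97.3]
ee_rot: [179.9, 0.0, 91.6]
wrist_force: [1.0, -3.7, 3.9]
position: [485.9, -119.9, 97.3]
ee_rot: [179.9, 0.0, 91.6]
wrist_force: [-0.0, -4.2, 5.2]
position: [485.8, -118.0, 97.4]
ee_rot: [179.9, 0.1, 91.6]
wrist_force: [0.9, -4.5, 5.5]
position: [486.0, -116.5, 97.5]
ee_rot: [179.9, 0.1, 91.6]
wrist_force: [0.1, -5.3, 5.5]
```

```bash
python3 -m pendant '[{"x":0.002,"y":0,"z":-0.0003,"spin":0},{"x":0,"y":0,"z":0,"spin":0}]' | sed -n 2,4p
python3 -m pendant '[{"x":0.002,"y":0,"z":0,"spin":0},{"x":0,"y":0,"z":0,"spin":0}]' | sed -n 2,4p
python3 -m pendant '[{"x":0.002,"y":0,"z":0,"spin":0},{"x":0,"y":0,"z":0,"spin":0}]' | sed -n 2,4p
```

```text
position: [486.3, -115.6, 97.8]
ee_rot: [179.9, 0.2, 91.7]
wrist_force: [-0.7, -9.0, 3.4]
position: [486.7, -114.7, 98.0]
ee_rot: [179.8, 0.3, 91.8]
wrist_force: [-2.0, -13.0, 3.4]
position: [487.0, -113.0, 98.0]
ee_rot: [179.8, 0.4, 91.8]
wrist_force: [-0.8, -12.9, 4.5]
```

```bash
python3 -m pendant '[{"x":0.002,"y":0,"z":0,"spin":0},{"x":0.002,"y":0,"z":0,"spin":0}]' | sed -n 2,4p
python3 -m pendant '[{"x":0.002,"y":0,"z":0,"spin":0},{"x":0.002,"y":0,"z":0,"spin":0}]' | sed -n 2,4p
python3 -m pendant '[{"x":0.002,"y":0,"z":0,"spin":0},{"x":0.002,"y":0,"z":0,"spin":0}]' | sed -n 2,4p
```

```text
position: [487.4, -109.4, 98.1]
ee_rot: [179.7, 0.4, 91.7]
wrist_force: [0.4, -14.0, 4.4]
position: [487.6, -105.4, 98.1]
ee_rot: [179.7, 0.4, 91.7]
wrist_force: [0.3, -14.1, 2.5]
position: [487.5, -101.3, 98.0]
ee_rot: [179.7, 0.4, 91.7]
wrist_force: [1.3, -14.0, 3.9]
```

```bash
python3 -m pendant '[{"x":0.002,"y":0,"z":0,"spin":0},{"x":0.002,"y":0,"z":0,"spin":0},{"x":0.001,"y":0,"z":0,"spin":0},{"x":0,"y":0,"z":0,"spin":0}]' | sed -n 2,4p
python3 - <<'E'
from h import *
a=shot('side','s2.png')['color'][:,:,::-1]
o=cv2.imread('pics/side0.png')
A=np.hstack([cv2.resize(i[145:245,225:325],None,fx=4,fy=4,interpolation=cv2.INTER_CUBIC) for i in (o,a)])
cv2.imwrite('pics/c2.png',A)
E
```

```text
position: [487.3, -96.1, 98.0]
ee_rot: [179.7, 0.4, 91.7]
wrist_force: [0.4, -12.2, 2.7]
```

View pics/c2.png

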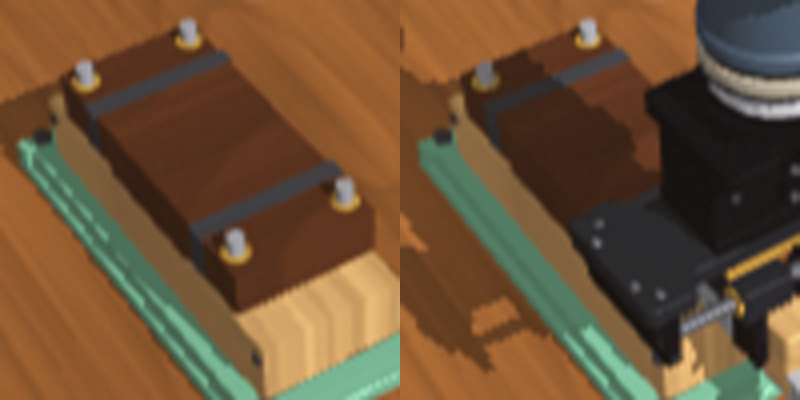

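The gripper hides the right end, while the left end looks unchanged, with dowel tops at (85,75) and (188,30) in both halves. I'll withdraw and cross to the left end.

```bash
python3 -m pendant '[{"x":-0.004,"y":0,"z":0,"spin":0},{"x":-0.008,"y":0,"z":0,"spin":0},{"x":-0.01,"y":0,"z":0,"spin":0},{"x":-0.01,"y":0,"z":0,"spin":0},{"x":-0.006,"y":0,"z":0,"spin":0},{"x":0,"y":0,"z":0,"spin":0}]' | sed -n 2,4p
python3 go.py 474.9 267.5 112 1.63
```

```text
position: [484.6, -130.5, 97.0]
ee_rot: [-179.9, -0.0, 91.6]
wrist_force: [-1.2, 1.2, 4.1]
t 11.62 pos [ 484.6 -130.5   97. ] rot [-1.7986e+02 -4.0000e-02  9.1620e+01] shift [ 0.3981  0.0015 -0.0147] spin -0.0001 F [-1.2  1.2  4.1] open 23.5
```

```bash
python3 -m pendant '[{"x":0,"y":0,"z":-0.02,"spin":0},{"x":0,"y":0,"z":-0.045,"spin":0},{"x":0.05,"y":0,"z":0,"spin":0},{"x":0.058,"y":0.0015,"z":0,"spin":0},{"x":0.058,"y":0,"z":0,"spin":0},{"x":0.058,"y":0,"z":0,"spin":0},{"x":0.058,"y":0,"z":0,"spin":0},{"x":0.058,"y":0,"z":0,"spin":0},{"x":0.058,"y":0,"z":0,"spin":0},{"x":0,"y":0,"z":0.03,"spin":0},{"x":0,"y":0,"z":0.02,"spin":0},{"x":0,"y":0,"z":0.008,"spin":0},{"x":0,"y":0,"z":0,"spin":0},{"x":0,"y":0,"z":0,"spin":0}]' | sed -n 2,4p
python3 go.py 474.9 267.5 97.4 1.63
python3 - <<'E'
from h import *
a=shot('side','s3.png')['color'][:,:,::-1]
o=cv2.imread('pics/side0.png')
A=np.hstack([cv2.resize(i[180:260,255:345],None,fx=4.4,fy=6,interpolation=cv2.INTER_CUBIC) for i in (o,a)])
cv2.imwrite('pics/c3.png',A)
E
```

```text
position: [476.8, 267.2, 104.9]
ee_rot: [179.9, -0.0, 91.6]
wrist_force: [0.1, -0.3, -3.4]
t 13.38 pos [476.8 267.2 104.9] rot [ 1.7991e+02 -1.0000e-02  9.1580e+01] shift [ 0.0003 -0.0019  0.0075] spin -0.0009 F [ 0.1 -0.3 -3.4] open 23.5
```

View pics/c3.png

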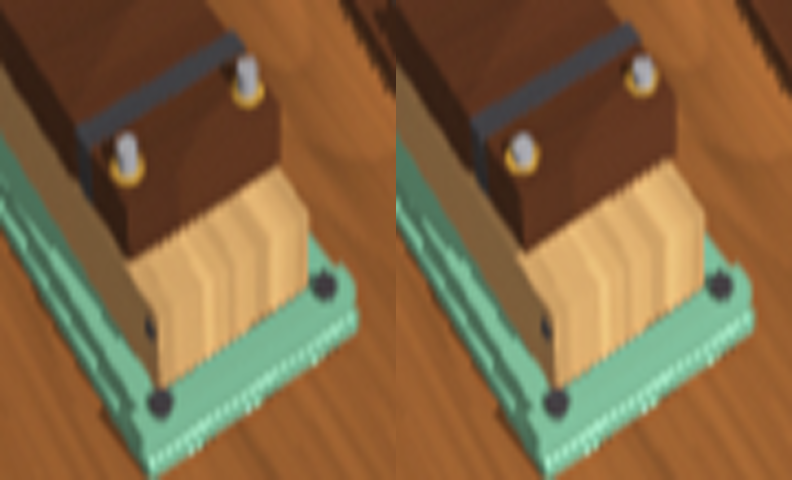

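The right rings have risen about 8 px at 6x zoom, which is roughly 3–4 mm. Next I'll feel for the ledge at the left end.

```bash
python3 -m pendant '[{"x":0,"y":-0.0015,"z":0.004,"spin":0},{"x":0,"y":0,"z":0.002,"spin":0},{"x":0,"y":0,"z":0,"spin":0},{"x":0,"y":0,"z":0,"spin":0}]' | sed -n 2,4p
python3 -m pendant '[{"x":0,"y":0,"z":0.001,"spin":0},{"x":0,"y":0,"z":0,"spin":0}]' | sed -n 2,4p
```

```text
position: [474.6, 267.3, 98.4]
ee_rot: [180.0, -0.0, 91.6]
wrist_force: [-0.1, 0.7, -1.6]
position: [474.7, 267.4, 97.6]
ee_rot: [180.0, -0.0, 91.6]
wrist_force: [-0.7, 1.0, -0.1]
```

```bash
python3 -m pendant '[{"x":-0.004,"y":0,"z":0,"spin":0},{"x":-0.004,"y":0,"z":0,"spin":0},{"x":-0.003,"y":0,"z":0,"spin":0},{"x":0,"y":0,"z":0,"spin":0}]' | sed -n 2,4p
python3 -m pendant '[{"x":-0.002,"y":0,"z":0,"spin":0},{"x":0,"y":0,"z":0,"spin":0}]' | sed -n 2,4p
python3 -m pendant '[{"x":-0.002,"y":0,"z":0,"spin":0},{"x":0,"y":0,"z":0,"spin":0}]' | sed -n 2,4p
python3 -m pendant '[{"x":-0.002,"y":0,"z":0,"spin":0},{"x":0,"y":0,"z":0,"spin":0}]' | sed -n 2,4p
python3 -m pendant '[{"x":-0.002,"y":0,"z":0,"spin":0},{"x":0,"y":0,"z":0,"spin":0}]' | sed -n 2,4p
python3 -m pendant '[{"x":-0.002,"y":0,"z":0,"spin":0},{"x":0,"y":0,"z":0,"spin":0}]' | sed -n 2,4p
```

```text
position: [475.1, 255.9, 97.5]
ee_rot: [180.0, 0.0, 91.6]
wrist_force: [0.9, -0.2, 0.9]
position: [475.2, 254.4, 97.5]
ee_rot: [180.0, -0.0, 91.6]
wrist_force: [0.2, 3.2, 1.8]
position: [475.2, 252.5, 97.5]
ee_rot: [180.0, -0.0, 91.6]
wrist_force: [-0.1, 3.6, 2.4]
position: [475.4, 251.4, 97.7]
ee_rot: [179.9, -0.1, 91.5]
wrist_force: [-0.6, 7.0, 3.9]
position: [475.6, 250.7, 97.9]
ee_rot: [179.9, -0.3, 91.5]
wrist_force: [-1.4, 11.7, 3.7]
position: [475.9, 249.2, 98.0]
ee_rot: [179.8, -0.3, 91.4]
wrist_force: [-0.9, 13.6, 2.9]
```

```bash
python3 -m pendant '[{"x":-0.002,"y":0,"z":0,"spin":0},{"x":-0.002,"y":0,"z":0,"spin":0},{"x":-0.002,"y":0,"z":0,"spin":0},{"x":-0.002,"y":0,"z":0,"spin":0}]' | sed -n 2,4p
python3 -m pendant '[{"x":-0.002,"y":0,"z":0,"spin":0},{"x":-0.002,"y":0,"z":0,"spin":0},{"x":-0.002,"y":0,"z":0,"spin":0},{"x":-0.002,"y":0,"z":0,"spin":0}]' | sed -n 2,4p
python3 -m pendant '[{"x":-0.002,"y":0,"z":0,"spin":0},{"x":-0.002,"y":0,"z":0,"spin":0},{"x":-0.002,"y":0,"z":0,"spin":0},{"x":-0.002,"y":0,"z":0,"spin":0}]' | sed -n 2,4p
```

```text
position: [476.4, 241.5, 98.0]
ee_rot: [179.8, -0.3, 91.4]
wrist_force: [0.1, 14.2, 3.5]
position: [476.7, 233.4, 98.0]
ee_rot: [179.8, -0.3, 91.5]
wrist_force: [-0.0, 13.9, 4.0]
position: [476.8, 225.3, 97.9]
ee_rot: [179.8, -0.3, 91.5]
wrist_force: [0.2, 14.4, 3.7]
```

```bash
python3 -m pendant '[{"x":-0.002,"y":0,"z":0,"spin":0},{"x":-0.002,"y":0,"z":0,"spin":0},{"x":-0.002,"y":0,"z":0,"spin":0},{"x":-0.002,"y":0,"z":0,"spin":0},{"x":0,"y":0,"z":0,"spin":0}]' | sed -n 2,4p
python3 -m pendant '[{"x":0.004,"y":0,"z":0,"spin":0},{"x":0.008,"y":0,"z":0,"spin":0},{"x":0.012,"y":0,"z":0,"spin":0},{"x":0.012,"y":0,"z":0,"spin":0},{"x":0.01,"y":0,"z":0,"spin":0},{"x":0.004,"y":0,"z":0,"spin":0},{"x":0,"y":0,"z":0,"spin":0}]' | sed -n 2,4p
python3 go.py 486.3 -133.6 160 1.63
```

```text
position: [476.9, 216.9, 97.9]
ee_rot: [179.8, -0.3, 91.5]
wrist_force: [0.6, 13.2, 4.2]
position: [474.3, 265.2, 97.3]
ee_rot: [-180.0, -0.1, 91.6]
wrist_force: [0.1, 1.1, 2.9]
t 18.93 pos [474.3 265.2  97.3] rot [-1.7998e+02 -6.0000e-02  9.1600e+01] shift [-0.3989  0.0008 -0.0632] spin -0.0006 F [0.1 1.1 2.9] open 23.8
```

```bash
python3 -m pendant '[{"x":0,"y":0,"z":-0.02,"spin":0},{"x":0,"y":0,"z":-0.045,"spin":0},{"x":-0.049,"y":0,"z":0,"spin":0},{"x":-0.058,"y":0.0005,"z":0,"spin":0},{"x":-0.058,"y":0,"z":0,"spin":0},{"x":-0.058,"y":0,"z":0,"spin":0},{"x":-0.058,"y":0,"z":0,"spin":0},{"x":-0.058,"y":0,"z":0,"spin":0},{"x":-0.058,"y":0,"z":0,"spin":0},{"x":0,"y":0,"z":0.03,"spin":0},{"x":0,"y":0,"z":0.02,"spin":0},{"x":0,"y":0,"z":0.01,"spin":0},{"x":0,"y":0,"z":0.003,"spin":0},{"x":0,"y":0,"z":0,"spin":0},{"x":0,"y":0,"z":0,"spin":0}]' | sed -n 2,4p
python3 go.py 486.3 -133.6 97.6 1.63
python3 - <<'E'
from h import *
a=shot('side','s4.png')
E
```

```text
position: [486.7, -132.5, 100.0]
ee_rot: [179.9, 0.0, 91.6]
wrist_force: [0.3, 0.6, -2.7]
t 20.8 pos [ 486.7 -132.5  100. ] rot [1.7992e+02 4.0000e-02 9.1630e+01] shift [-0.0011 -0.0005  0.0024] spin -0.0001 F [ 0.3  0.6 -2.7] open 23.4
```

```bash
python3 -m pendant '[{"x":0,"y":0,"z":0.0015,"spin":0},{"x":0,"y":0,"z":0,"spin":0}]' | sed -n 2,4p
python3 -m pendant '[{"x":0,"y":0,"z":0.0007,"spin":0},{"x":0,"y":0,"z":0,"spin":0}]' | sed -n 2,4p
python3 -m pendant '[{"x":0.005,"y":0,"z":0,"spin":0},{"x":0.006,"y":0,"z":0,"spin":0},{"x":0.005,"y":0,"z":0,"spin":0},{"x":0.002,"y":0,"z":0,"spin":0},{"x":0,"y":0,"z":0,"spin":0}]' | sed -n 2,4p
python3 -m pendant '[{"x":0.002,"y":0,"z":0,"spin":0},{"x":0.002,"y":0,"z":0,"spin":0}]' | sed -n 2,4p
```

```text
position: [486.3, -132.5, 98.0]
ee_rot: [180.0, 0.0, 91.6]
wrist_force: [-0.8, -0.7, -1.6]
position: [486.3, -132.6, 97.4]
ee_rot: [180.0, 0.0, 91.6]
wrist_force: [-0.9, -0.6, 0.8]
position: [486.1, -114.4, 97.4]
ee_rot: [179.9, 0.0, 91.6]
wrist_force: [0.4, -2.4, 4.8]
position: [486.2, -111.2, 97.5]
ee_rot: [179.9, 0.1, 91.6]
wrist_force: [-0.1, -4.8, 6.0]
```

```bash
python3 -m pendant '[{"x":0.002,"y":0,"z":0,"spin":0},{"x":0.002,"y":0,"z":0,"spin":0}]' | sed -n 2,4p
python3 -m pendant '[{"x":0.002,"y":0,"z":0,"spin":0},{"x":0,"y":0,"z":0,"spin":0}]' | sed -n 2,4p
python3 -m pendant '[{"x":0.002,"y":0,"z":0,"spin":0},{"x":0,"y":0,"z":0,"spin":0}]' | sed -n 2,4p
python3 -m pendant '[{"x":0.002,"y":0,"z":0,"spin":0},{"x":0,"y":0,"z":0,"spin":0}]' | sed -n 2,4p
python3 -m pendant '[{"x":0.002,"y":0,"z":0,"spin":0},{"x":0,"y":0,"z":0,"spin":0}]' | sed -n 2,4p
```

```text
position: [486.2, -107.3, 97.6]
ee_rot: [179.9, 0.1, 91.6]
wrist_force: [-0.4, -4.3, 5.7]
position: [486.1, -105.1, 97.6]
ee_rot: [179.9, 0.1, 91.6]
wrist_force: [0.0, -4.5, 5.6]
position: [486.1, -103.2, 97.6]
ee_rot: [179.9, 0.1, 91.6]
wrist_force: [-0.2, -4.6, 4.9]
position: [486.1, -101.2, 97.6]
ee_rot: [179.9, 0.1, 91.6]
wrist_force: [0.4, -4.2, 5.8]
position: [486.2, -99.7, 97.7]
ee_rot: [179.9, 0.1, 91.6]
wrist_force: [0.1, -5.2, 6.6]
```

```bash
python3 -m pendant '[{"x":0.002,"y":0,"z":-0.0003,"spin":0},{"x":0.002,"y":0,"z":0,"spin":0},{"x":0.002,"y":0,"z":0,"spin":0},{"x":0.002,"y":0,"z":0,"spin":0}]' | sed -n 2,4p
python3 -m pendant '[{"x":0.002,"y":0,"z":0,"spin":0},{"x":0.002,"y":0,"z":0,"spin":0},{"x":0.002,"y":0,"z":0,"spin":0},{"x":0.002,"y":0,"z":0,"spin":0}]' | sed -n 2,4p
python3 -m pendant '[{"x":0.002,"y":0,"z":0,"spin":0},{"x":0.002,"y":0,"z":0,"spin":0},{"x":0,"y":0,"z":0,"spin":0}]' | sed -n 2,4p
```

```text
position: [487.1, -94.1, 98.0]
ee_rot: [179.8, 0.4, 91.7]
wrist_force: [-0.5, -14.2, 2.7]
position: [487.3, -86.1, 98.0]
ee_rot: [179.7, 0.4, 91.7]
wrist_force: [-0.0, -13.2, 2.4]
position: [487.1, -81.7, 97.9]
ee_rot: [179.7, 0.3, 91.7]
wrist_force: [0.6, -12.1, 2.4]
```

```bash
python3 -m pendant '[{"x":-0.004,"y":0,"z":0,"spin":0},{"x":-0.008,"y":0,"z":0,"spin":0},{"x":-0.012,"y":0,"z":0,"spin":0},{"x":-0.012,"y":0,"z":0,"spin":0},{"x":-0.012,"y":0,"z":0,"spin":0},{"x":-0.005,"y":0,"z":0,"spin":0},{"x":0,"y":0,"z":0,"spin":0},{"x":0,"y":0,"z":-0.02,"spin":0},{"x":0,"y":0,"z":-0.045,"spin":0},{"x":0,"y":0.06,"z":0,"spin":0},{"x":0,"y":0.06,"z":0,"spin":0},{"x":0,"y":0,"z":0,"spin":0}]' | sed -n 2,4p
python3 go.py 673.4 -8.3 60 -5.68
python3 - <<'E'
from h import *
a=shot('side','s5.png')['color'][:,:,::-1]
o=cv2.imread('pics/side0.png'); b=shot('top','t5.png')
A=np.hstack([cv2.resize(i[140:240,230:330],None,fx=4,fy=5.5,interpolation=cv2.INTER_CUBIC) for i in (o,a)])
cv2.imwrite('pics/c5.png',A)
E
```

```text
position: [611.4, -129.2, 162.4]
ee_rot: [179.6, 0.2, 91.7]
wrist_force: [-0.7, 0.4, -2.8]
t 26.35 pos [ 611.4 -129.2  162.4] rot [179.61   0.22  91.73] shift [0.1194 0.065  0.1023] spin 0.1292 F [-0.7  0.4 -2.8] open 23.7
```

View pics/c5.png

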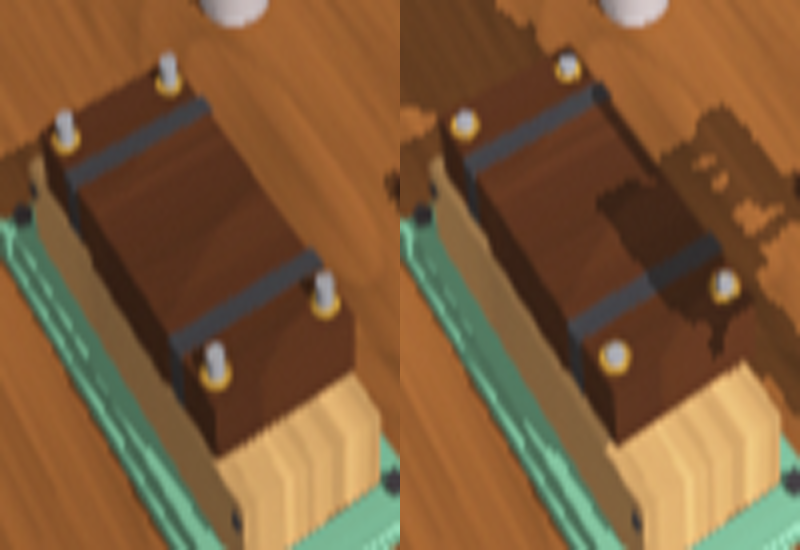

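Both ends are clearly up, and the rings are near the dowel tops at both. I'll measure the strip shifts to get numbers.

Run:
```python
from h import *
g=lambda f:cv2.resize(cv2.imread(f,0),None,fx=8,fy=8,interpolation=cv2.INTER_CUBIC)
o=g('pics/side0.png');S=load('side')
for n,(u0,v0,u1,v1),yy in(('L strip',(247,165,266,180),85-25),('R strip',(272,196,292,212),-60),('L corner',(240,158,247,178),95),('R corner',(281,212,288,228),-98)):
    t=o[v0*8:v1*8,u0*8:u1*8]
    P=np.array([480.6-40,64.8+yy,98.]); e=(w2p(S,P+[0,0,5])-w2p(S,P))/5
    for f in ('s3','s5'):
        a=g(f'pics/{f}.png'); R=a[(v0-6)*8:(v1+3)*8,(u0-3)*8:(u1+3)*8]
        m=cv2.matchTemplate(R,t,cv2.TM_CCOEFF_NORMED); _,s,_,l=cv2.minMaxLoc(m)
        d=np.array([l[0]/8-3,l[1]/8-6]); print(n,f,'corr',round(s,3),'shift',d,'px/mm',e.round(3),'mm',round(d[1]/e[1],2))
```

```text
L strip s3 corr 0.992 shift [-0.125 -0.25 ] px/mm [-0.047 -0.326] mm 0.77
L strip s5 corr 0.994 shift [-0.375 -2.5  ] px/mm [-0.047 -0.326] mm 7.67
R strip s3 corr 0.93 shift [-0.25  -1.375] px/mm [-0.031 -0.327] mm 4.2
R strip s5 corr 0.867 shift [-0.25  -2.375] px/mm [-0.031 -0.327] mm 7.25
L corner s3 corr 0.994 shift [-0.125 -0.125] px/mm [-0.051 -0.325] mm 0.38
L corner s5 corr 0.768 shift [-0.25 -2.25] px/mm [-0.051 -0.325] mm 6.92
R corner s3 corr 0.981 shift [-0.25 -1.25] px/mm [-0.025 -0.327] mm 3.82
R corner s5 corr 0.949 shift [-0.375 -2.25 ] px/mm [-0.025 -0.327] mm 6.88
```

Image and feel agree at about 7 to 7.5 mm at both ends, so the cover is level. I'll return the bar to the tray.

```bash
python3 -m pendant '[{"x":0,"y":0,"z":0,"spin":0.129},{"x":0.042,"y":0.0167,"z":0,"spin":0},{"x":0.042,"y":0.0167,"z":0,"spin":0},{"x":0.042,"y":0.0167,"z":0,"spin":0},{"x":0,"y":0,"z":0.04,"spin":0},{"x":0,"y":0,"z":0.04,"spin":0},{"x":0,"y":0,"z":0.025,"spin":0},{"x":0,"y":0,"z":0.008,"spin":0},{"x":0,"y":0,"z":0,"spin":0},{"x":0,"y":0,"z":0,"spin":0}]' | sed -n 2,4p
python3 go.py 674 -8 39.8 -5.68
```

```text
position: [669.4, -8.2, 50.8]
ee_rot: [179.9, 0.0, 84.2]
wrist_force: [-0.0, 0.4, -1.0]
t 27.7 pos [669.4  -8.2  50.8] rot [1.7986e+02 2.0000e-02 8.4200e+01] shift [0.0007 0.0045 0.0111] spin -0.0021 F [-0.   0.4 -1. ] open 23.3
```

```bash
python3 -m pendant '[{"x":0,"y":0.0045,"z":0.005,"spin":0},{"x":0,"y":0,"z":0.004,"spin":0},{"x":0,"y":0,"z":0,"spin":0},{"x":0,"y":0,"z":0,"spin":0}]' | sed -n 2,4p
python3 -m pendant '[{"x":0,"y":0,"z":0.001,"spin":0},{"x":0,"y":0,"z":0,"spin":0}]' | sed -n 2,4p
python3 -m pendant '[{"x":0,"y":0,"z":0.0007,"spin":0},{"x":0,"y":0,"z":0,"spin":0}]' | sed -n 2,4p
```

```text
position: [673.0, -8.3, 40.4]
ee_rot: [-180.0, -0.0, 84.2]
wrist_force: [0.1, -0.8, -3.1]
position: [673.3, -8.3, 39.7]
ee_rot: [180.0, 0.0, 84.2]
wrist_force: [-0.7, 0.8, -0.3]
position: [673.3, -8.3, 39.7]
ee_rot: [180.0, 0.0, 84.2]
wrist_force: [-2.8, -0.6, 4.7]
```

The bar is resting on the tray floor. Now I'll release it, rise, and check.

```bash
python3 -m pendant '[{"x":0,"y":0,"z":0,"spin":0},{"x":0,"y":0,"z":0,"spin":0},{"x":0,"y":0,"z":0,"spin":0},{"x":0,"y":0,"z":0,"spin":0},{"x":0,"y":0,"z":0,"spin":0}]' 90 60| sed -n 2,6p
python3 -m pendant '[{"x":0,"y":0,"z":-0.02,"spin":0},{"x":0,"y":0,"z":-0.05,"spin":0},{"x":0,"y":0,"z":-0.06,"spin":0},{"x":-0.06,"y":0,"z":-0.01,"spin":0},{"x":-0.06,"y":0,"z":0,"spin":0},{"x":-0.06,"y":0,"z":0,"spin":0},{"x":-0.06,"y":0,"z":0,"spin":0},{"x":0,"y":0,"z":0,"spin":0},{"x":0,"y":0,"z":0,"spin":0}]' | sed -n 2,6p
python3 - <<'E'
from h import *
a=shot('side','s6.png')['color'][:,:,::-1]; b=shot('top','t6.png')['color'][:,:,::-1]
f=lambda i,u,v:cv2.resize(i[v:v+130,u:u+100],None,fx=4,fy=4,interpolation=cv2.INTER_CUBIC)
cv2.imwrite('pics/c6.png',np.hstack([f(a,310,140),f(b,270,100)]))
E
```

```text
position: [673.2, -8.3, 38.6]
ee_rot: [-180.0, -0.0, 84.2]
wrist_force: [-0.0, 0.5, 0.5]
opening: 55.1
finger_force: 0.0
position: [648.8, -247.0, 179.7]
ee_rot: [180.0, -0.0, 84.2]
wrist_force: [-0.1, 0.4, -0.1]
opening: 56.5
finger_force: 0.0
```

View pics/c6.png

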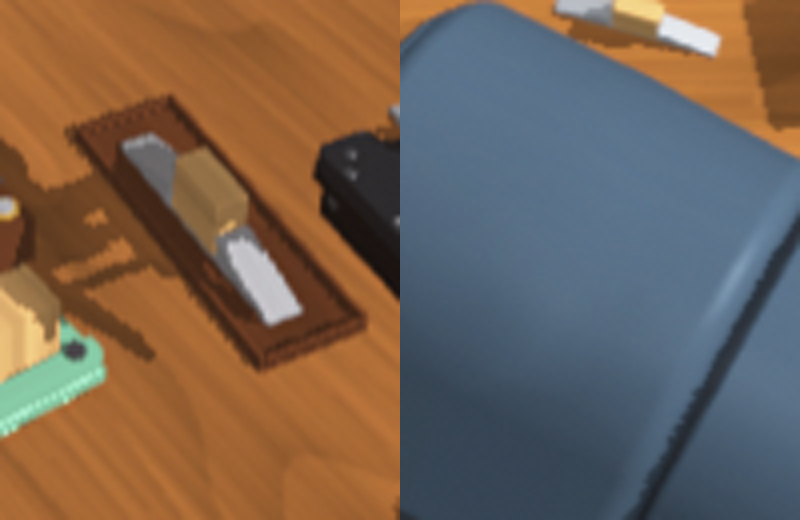

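The bar lies flat in the middle of its tray, with its block at about (210,195) in the left half. The robot is clear of everything, so I'm handing in.

```bash
python3 -c "
from cell import hand_in; print(hand_in())"
```

```text
the job is handed in; nothing more can be done
None
```

I handed the job in: both ends of the cover are up about 7 to 7.5 mm and it sits level on its dowels, the wedge bar is flat in the middle of its tray, and wrist readings stayed at or below about 14 N; no verdict was returned.

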